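# Refit the table grill's cooking plate

## Robot

A 6-joint arm with a two-finger parallel gripper is mounted at the origin on a cart in front of the work surface, level with it; the furniture and walls round the work are solid. World frame = base frame: x ahead of the robot, y to its left, z up, the work surface at z = 0. Lengths are in mm, angles in degrees, forces in N, time in s.
With the tool pointing down it reaches from about 350 to 850 mm from the base axis. Payload 8.1 kg.
Tool frame: the origin (TCP) lies at the centre of the arm's flange, where the gripper is bolted on; the fingertips stand 173 mm ahead of it and the grasp point (between the pads) lies 155 mm ahead of it; z points along the fingers, y is the line along which they close (so a half turn about z gives the same grasp; the last joint's range is limited). The gripper opens to 85 mm and grips with 20 to 120 N. Pads are 22 mm wide; open, the fingers measure 114 mm over their backs; the gripper's body (76 mm by 85 mm) begins 54 mm behind the grasp point. The pads swing forward as they close: fully open they stand 13 mm farther back than shut.
Start: joints at [70.967, 7.471, 85.268, -0, 87.261, -4.893], TCP at [146.559, 581.831, 404.692] pointing down, gripper open.
Joint ranges: [-169.43, 169.43], [-51.17, 129.36], [1.28, 143.12], [-76.62, 256.62], [0, 156.53], [-152.29, 152.29]. Speed limits (degrees/s): [136.94, 136.94, 159.86, 180, 180, 180].

## Interface

Orientations are given as [roll, pitch, yaw] about the fixed x, y, z axes, in that order (R = Rz(yaw) Ry(pitch) Rx(roll)).
In Python, from bench import * gives the robot as it stands.
- The arm moves only by the shell command python3 -m jog 'ROWS' [FORCE]. ROWS is text: rows parted by semicolons, each of 7 numbers parted by spaces: the shift along the tool's x, y, z scaled (see below), then the turn, a rotation vector about the tool's x, y, z scaled (see below), then the closure, from -1 (fully open) to 1 (shut). In form: tx ty tz wx wy wz hand; .... A call has 1 to 5 rows; each row shifts and turns the commanded pose from where the row before left it, along the tool's axes as they then stand; what a row does not reach is not made up. The controller multiplies each number of a shift by 0.1 m and each number of a turn by 60 degrees. A row lasts 1/8 s, in which the tool goes at most 62.5 mm and 10.7 degrees, less where a joint would pass 70% of its speed; a pose out of reach is approached as far as the arm can. A call with a number of a shift or a turn outside -1 to 1 is refused whole. A call with a gripper value outside its range is refused whole. The fingers move at their own pace and stop on an object; FORCE is the grip in N (left out, the last holds). Time passes only in rows, so rows that do not move let the fingers close. It gives the time, the measured TCP pose, the force, the opening and the grip force at its end, in the units of the state.
- sense(): the state, without advancing time (a new reading comes with each control period).
- snapshot(name): name is "scene" or "top" or "wrist"; returns a dict with "img" (420x560x3 uint8, red, green, blue), "fx", "fy", "cx", "cy" (pixels), "extrinsics" (4x4, takes a point from camera to world coordinates). Camera axes: x right, y down, z forward; pixel columns grow to the right and rows downward; lengths in mm; the calibration is good to about 2 mm. A picture is of the moment at which its call begins. There is no depth.
- hand_in(): hands the job in; it is judged then, once.
The state is a dict: "time": time; "joint_pos": joint angles; "qd": joint speeds; "joint_efforts": joint torques, N m; "tool_pos": TCP position; "tcp_rot": TCP orientation; "ft_force": force on the tool from outside, world axes, zero at the start; "wrist_torque": the same for the moment, N m; "finger_gap": finger opening in mm; "grip_force": force on a finger pad.
Only numpy, scipy, OpenCV 4.12 (cv2) and the standard library are available. Lean on these libraries where they do the work, as an engineer would, in place of code of your own. Each camera call takes 0.05 s, during which the arm holds its last target. There are 200 camera calls.

## Task

Put the clean cooking plate from the chopping board back on the table grill: hook its two rear tongues under the grill's steel lip, swing the front down and press it until the red catch snaps over the front tab. Leave it lying flat and locked in, and do not knock the shakers and bowls about.

Things in the scene. Friction and masses are not known exactly. Their poses are not given: they have to be found in the camera images.
- grill: Open table grill: black box 250 x 250 mm, fixed, 66 mm high at the side walls, 80 mm at the rear housing, a small loop handle each side (296 mm over both). Origin: centre of its underside; x from its front (dial, red catch) to its rear (steel lip), z up. The plate's well is 178 mm wide in y. The plate lies on a front and a rear ledge 56 mm up; the rear one, bare steel, runs from x = 43 to 92.5 mm (back wall).
- grill_seat (a point): Where the centre of the plate's underside lies when the plate is fitted: on the grill's axis, 56 mm above its origin; axes as grill. The fitted plate has 4 mm play to each side, 1.5 mm to front and rear.
- grill_lip (a point): Middle of the lower front edge of the fixed steel lip at the rear of the well (grill x = 81 mm, z = 65 mm). The lip is 6 mm thick, 160 mm wide; under it is a gap 9 mm high (down to the rear ledge) and 11.5 mm deep to the back wall. Axes as grill.
- catch_nose (a point): Middle of the lower rear edge of the red catch's nose, at the front of the grill (grill x = -86 mm, z = 64 mm while closed). Nose 48 mm wide; its rear face slopes up and forward (30 degrees from vertical, 14 mm high), so that the plate's tab, pressed down on it, pushes the catch forward. The catch's top is 81 mm up and all of it lies in front of grill x = -85 mm.
- grill_catch (a joint): Sprung slide of the red catch, m: 0 = closed (its spring holds it there), up to 0.010 as it is pushed to the front, away from the plate. The spring gives 5 N at 0 and 0.7 N more per mm: pressing the plate's front past it takes about 10 N (the plate's weight alone does not do it); then it snaps shut over the tab with 2 mm to spare.
- plate: Loose cooking plate of dark cast metal, about 0.4 kg, 150 (x) x 170 (y) mm, 8 mm thick; half ribbed (y > 0, ribs 3.5 mm high), half flat, rim 3 mm high all round, a tall divider rib along the middle to hold it by, two bright tongues at the rear (+x), one bright tab at the front (-x). Origin: centre of its underside; z up from the deck. Its centre of mass is within 5 mm of the middle, seen from above.
- plate_rib (a point): Middle (half-way up) of the plate's divider rib, 19 mm above the middle of the plate's underside; axes as plate. The rib runs along x, 90 mm long (45 mm to each side of here), 14 mm thick, 22 mm high: its top (bright metal) is 11 mm above this point, the plate's deck 11 mm below.
- plate_tongues (a point): Mid-point between the tips of the two rear tongues: 91 mm to the rear (+x) of the plate's middle, 2.5 mm above its underside; axes as plate. Each tongue is 42 mm wide, 5 mm thick (flush with the underside), stands out 16 mm from the plate's edge, and is centred 50 mm to either side.
- plate_tab (a point): End of the single front tab: 91 mm to the front (-x) of the plate's middle, 3 mm above its underside; axes as plate. The tab is 60 mm wide, 6 mm thick (flush with the underside), stands out 16 mm from the plate's edge.
- board: Wooden chopping board 178 x 325 x 18 mm, lying fixed on the worktop, with the plate on it at the start. Origin: centre of its underside; its y runs along its length.
- salt: Salt shaker, 44 mm across, 90 mm high, standing between grill and board. Origin: centre of its foot.
- pepper: Pepper shaker, 44 mm across, 90 mm high, standing between grill and board. Origin: centre of its foot.
- bowl_a: Grey dip bowl, 105 mm across, 58 mm high. Origin: centre of its foot.
- bowl_b: Grey dip bowl, 105 mm across, 58 mm high. Origin: centre of its foot.
- bowl_c: Grey dip bowl, 105 mm across, 58 mm high. Origin: centre of its foot.
Not all that is in view belongs to the job. There is more than one size of the plate; the one meant has the size given above.

How it is judged:
By the outcome, as a careful person would: the job done as asked, in the order asked, and still so for the second after the job is handed in, with the robot touching nothing.
It also fails if it takes over 45 s, if anything falls off the work surface, if the arm or the gripper's body presses on something with over 40 N, if the wrist force passes 120 N, or if a joint passes its speed limit or range.

## Working session

There is one attempt and no reset: what is moved stays moved. The work goes in short steps, Python scripts to look and compute and a shell command to move; the robot and the scene stay as the last step left them, time stands still between calls to the robot, and variables do not carry over. Pictures are saved under pics/ and viewed, at most 10 in all, crops included, and the job is handed in when it is done.

```bash
mkdir -p pics
python3 - <<'E'
from bench import *
import cv2,numpy as np
print(sense())
for n in ("scene","top"):
    s=snapshot(n); cv2.imwrite(f"pics/{n}0.png",s["img"][:,:,::-1]); print(n,s["fx"],s["cx"],s["cy"],np.round(s["extrinsics"],3).tolist())
E
```

```text
{'time': 0.0, 'joint_pos': array([ 7.09685329e+01,  7.51453773e+00,  8.53282591e+01, -7.04831419e-04,
        8.72611880e+01, -4.89267286e+00]), 'qd': array([-0.00278721,  0.11441938, -0.00325943,  0.0046933 , -0.0400565 ,
       -0.0780744 ]), 'joint_efforts': array([ 9.02572938e-04, -5.69372463e+01, -5.00573730e+01, -1.72401860e-04,
        1.43477219e-02,  1.29587466e-06]), 'tool_pos': array([146.46627743, 581.61717156, 403.65986336]), 'tcp_rot': array([-1.79896334e+02, -8.16741234e-03,  1.65861233e+02]), 'ft_force': array([ 0.33845274, -0.0419128 ,  0.36941085]), 'wrist_torque': array([-0.0177561 ,  0.04993768, -0.06160601]), 'grip_force': 0.0, 'finger_gap': 85.57793796741362}
scene 408.5801192423726 277.7208972174344 214.55609968009156 [[0.906, -0.298, 0.301, 65.175], [-0.424, -0.633, 0.648, -1053.847], [-0.003, -0.715, -0.7, 1148.905], [0.0, 0.0, 0.0, 1.0]]
top 446.9205337630303 283.47811653579384 205.50162674403714 [[-0.022, -0.982, 0.19, 239.2], [-1.0, 0.024, 0.005, -51.487], [-0.009, -0.19, -0.982, 1644.636], [0.0, 0.0, 0.0, 1.0]]
```

View pics/scene0.png

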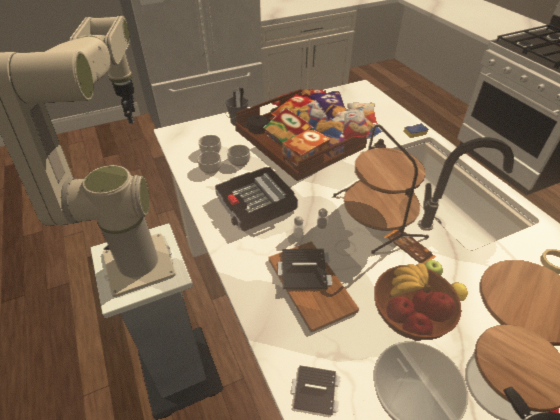

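View pics/top0.png

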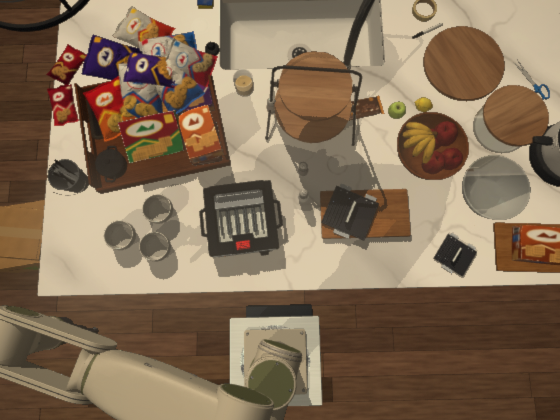

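The scene shows the grill at (257,197), a plate on the board at (303,268), and a smaller plate on the worktop at (315,390). The shakers are at (299,227) and (322,217). In the top view the grill is at (242,217) with its red catch at (242,243). The candidates there are the plate on the board at (352,212) and the loose, smaller plate at (455,255). I choose the one on the board and will check it in a crop.

Run:
```python
import cv2
a=cv2.imread("pics/top0.png")[155:275,195:485]
a=cv2.resize(a,None,fx=2.7,fy=2.7,interpolation=cv2.INTER_CUBIC)
b=cv2.imread("pics/scene0.png")[165:335,200:375]
b=cv2.resize(b,None,fx=1.6,fy=1.6,interpolation=cv2.INTER_CUBIC)
import numpy as np
c=np.zeros((a.shape[0]+b.shape[0],a.shape[1],3),np.uint8);c[:a.shape[0]]=a;c[a.shape[0]:,:b.shape[1]]=b
print(c.shape);cv2.imwrite("pics/crop1.png",np.clip(c*1.6,0,255).astype(np.uint8))
```

```text
(596, 783, 3)
```

View pics/crop1.png

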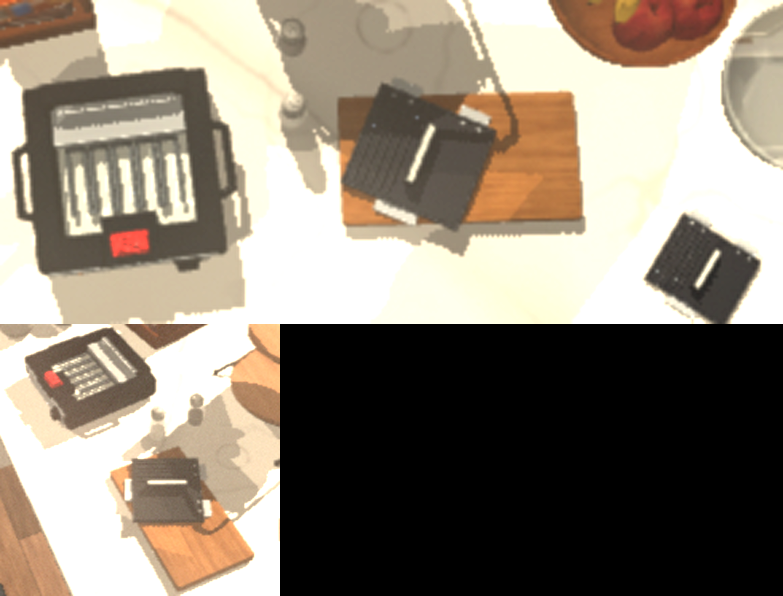

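The board plate's size matches the grill, at about twice the area of the loose one. Its ribbed half is on the left, the rib runs from (410,180) to (433,127) in the crop, the tab is at (395,212) and the tongues are on the upper edge. Now rough positions.

```bash
cat > h.py <<'E'
from bench import *
import cv2,numpy as np
from scipy.spatial.transform import Rotation as R
def ray(s,p,z):
    """pixels -> world points on plane z"""
    p=np.atleast_2d(p).astype(float); E=np.array(s["extrinsics"])
    d=np.c_[(p[:,0]-s["cx"])/s["fx"],(p[:,1]-s["cy"])/s["fy"],np.ones(len(p))]@E[:3,:3].T
    return E[:3,3]+d*((z-E[2,3])/d[:,2])[:,None]
def axis(P):
    """centre, yaw and extents of the min-area rectangle of xy points"""
    r=cv2.minAreaRect(P[:,:2].astype(np.float32)); return cv2.boxPoints(r)
def comp(mask,near):
    """pixels (u,v) of the component nearest to a pixel"""
    n,l,st,c=cv2.connectedComponentsWithStats(mask.astype(np.uint8))
    ok=[i for i in range(1,n) if st[i,4]>=12]
    i=min(ok,key=lambda i:np.hypot(*(c[i]-near))); v,u=np.where(l==i); return np.c_[u,v]
def toolmove(dw):
    """world shift mm -> tool rows units"""
    return np.round(R.from_euler('xyz',sense()["tcp_rot"],degrees=True).inv().apply(dw)/100,3)
def snap(n,f):
    s=snapshot(n); cv2.imwrite(f"pics/{f}.png",s["img"][:,:,::-1]); return s
def proj(s,P):
    E=np.array(s["extrinsics"]);c=(np.atleast_2d(P)-E[:3,3])@E[:3,:3]
    return np.c_[c[:,0]/c[:,2]*s["fx"]+s["cx"],c[:,1]/c[:,2]*s["fy"]+s["cy"]]
E
python3 - <<'E'
from h import *
s=snap("top","t1"); g=s["img"].astype(int); hsv=cv2.cvtColor(s["img"],cv2.COLOR_RGB2HSV)
gray=g.mean(2)
sub=np.zeros(gray.shape,bool); sub[190:230,335:370]=1
p=comp((gray>110)&(hsv[...,1]<70)&sub,(351,212)); b=axis(ray(s,p,48)); print("rib",len(p),p.mean(0),b.round(0).tolist(),b.mean(0))
m=(hsv[...,1]>170)&(g[...,0]>120)&((hsv[...,0]<8)|(hsv[...,0]>172)); sub[:]=0; sub[230:255,225:260]=1
p=comp(m&sub,(242,243)); print("catch",len(p),p.mean(0),axis(ray(s,p,81)).mean(0))
sub[:]=0; sub[170:265,198:290]=1
p=comp((gray<75)&sub,(242,217)); b=axis(ray(s,p,70));print("grill",b.round(0).tolist(),b.mean(0))
for u,v in ((303,166),(303,193)): print("shaker",ray(s,(u,v),85))
for k in [(120,234),(157,208),(154,246)]: print("bowl",ray(s,k,58))
w=snap("wrist","w0"); E=np.array(w["extrinsics"]); print(w["fx"],w["cx"],w["cy"]); st=sense(); Rt=R.from_euler('xyz',st["tcp_rot"],degrees=True)
print("cam in tool",Rt.inv().apply(E[:3,3]-st["tool_pos"]).round(1),(Rt.inv().as_matrix()@E[:3,:3]).round(3).tolist())
E
```

```text
rib 48 [350.4375 211.3125] [[483.0, -273.0], [556.0, -306.0], [559.0, -299.0], [486.0, -266.0]] [ 520.9353  -285.81552]
catch 91 [242.49450549 244.0989011 ] [406.71808  102.445435]
grill [[371.0, -37.0], [636.0, -37.0], [637.0, 256.0], [372.0, 257.0]] [504.0204  109.56973]
shaker [[ 684.208246   -117.42112182   85.        ]]
shaker [[ 584.32101401 -114.35804596   85.        ]]
bowl [[455.92079714 544.64073606  58.        ]]
bowl [[547.61951438 414.6745632   58.        ]]
bowl [[409.97474034 421.06609755  58.        ]]
327.3571357013354 281.6736183047194 214.5548500686353
cam in tool [76.8 -0.1 31.2] [[-0.001, -0.952, -0.305], [1.0, -0.001, 0.001], [-0.001, -0.305, 0.952]]
```

```bash
J="python3 -m jog"; $J '-.449 -.376 0 0 0 0 -1;-.449 -.376 0 0 0 0 -1;-.449 -.376 0 0 0 0 -1;-.449 -.376 0 0 0 0 -1;-.449 -.376 0 0 0 0 -1'; $J '-.449 -.376 0 0 0 0 -1;-.449 -.376 0 0 0 0 -1;-.449 -.376 0 0 0 0 -1;-.449 -.376 0 0 0 0 -1;-.449 -.376 0 0 0 0 -1'; $J '0 0 0 0 0 -.15 -1;0 0 0 0 0 -.15 -1;0 0 0 0 0 0 -1;0 0 0 0 0 0 -1'
python3 - <<'E'
from h import *
s=snap("wrist","w1"); print(sense()["tool_pos"],sense()["tcp_rot"],sense()["joint_pos"])
E
```

```text
time: 0.82
tool_pos: [319.0, 343.0, 404.6]
tcp_rot: [180.0, 0.0, 165.9]
ft_force: [1.0, 0.2, 0.0]
finger_gap: 85.7
grip_force: 0.0
time: 1.45
tool_pos: [490.9, 105.7, 404.8]
tcp_rot: [180.0, 0.0, 165.9]
ft_force: [0.9, 0.9, 1.1]
finger_gap: 85.4
grip_force: 0.0
time: 1.95
tool_pos: [490.0, 107.7, 404.6]
tcp_rot: [-180.0, -0.0, -176.3]
ft_force: [0.1, -0.2, 0.2]
finger_gap: 85.4
grip_force: 0.0
[489.98377012 107.72287486 404.65916272] [-1.79998255e+02 -1.76212661e-03 -1.76283475e+02] [ 6.54227429e+00 -7.91192376e+00  1.00614736e+02 -1.65750799e-03
  8.72990339e+01 -8.71741722e+01]
```

View pics/w1.png

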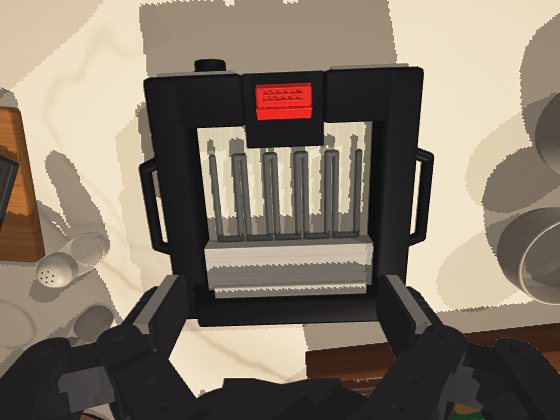

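Wrist view: grill catch at (284,100), rear ledge v=240–285, thin lip band about v=285–297 from u≈214 to 366, box edges u≈145–422; one shaker at (57,270), the other partly at (95,320).

Run:
```python
from h import *
s=snap("wrist","w1b"); g=s["img"].astype(int).mean(2)
print("col290",g[236:326,290].astype(int).tolist())
for v in (288,291,294): print(v,g[v,205:222].astype(int).tolist(),g[v,358:378].astype(int).tolist())
hsv=cv2.cvtColor(s["img"],cv2.COLOR_RGB2HSV)
p=comp((hsv[...,1]>170)&(s["img"][...,0]>110)&((hsv[...,0]<8)|(hsv[...,0]>172)),(284,100))
print("red",p.min(0),p.max(0)); b=cv2.boxPoints(cv2.minAreaRect(p.astype(np.float32))); print(b)
for v in (90,102,115,118):
    u=p[p[:,1]==v,0]; print(v,u.min(),u.max())
# predicted marks for pose guess
for v,uu in ((130,(185,215)),(180,(185,215)),(130,(365,390)),(180,(365,390))): print(v,g[v,uu[0]:uu[1]].astype(int).tolist())
```

```text
col290 [69, 60, 55, 45, 98, 96, 96, 94, 91, 99, 184, 186, 185, 182, 182, 185, 184, 184, 183, 179, 178, 182, 185, 184, 185, 187, 189, 191, 111, 109, 109, 108, 109, 110, 108, 108, 110, 107, 107, 111, 112, 110, 110, 110, 109, 109, 108, 93, 106, 124, 183, 196, 190, 115, 111, 111, 108, 111, 115, 93, 23, 16, 21, 21, 21, 23, 27, 30, 31, 29, 28, 29, 30, 31, 29, 30, 29, 31, 31, 33, 34, 35, 37, 37, 40, 42, 37, 13, 166, 209]
288 [21, 20, 15, 39, 86, 89, 88, 86, 84, 122, 152, 154, 155, 157, 159, 160, 162] [108, 106, 113, 108, 108, 108, 109, 97, 41, 14, 16, 18, 15, 16, 16, 16, 16, 17, 17, 22]
291 [19, 19, 16, 14, 15, 13, 12, 11, 8, 65, 179, 191, 190, 125, 108, 181, 194] [108, 109, 109, 108, 109, 110, 112, 99, 43, 16, 15, 21, 20, 18, 18, 19, 16, 17, 19, 25]
294 [20, 22, 19, 19, 19, 17, 16, 15, 13, 44, 99, 111, 111, 111, 110, 111, 111] [17, 19, 20, 21, 19, 20, 21, 16, 18, 18, 17, 19, 17, 17, 21, 17, 19, 19, 21, 25]
red [255  83] [311 119]
[[254.69489   84.37221 ]
 [310.8051    82.12779 ]
 [312.21405  117.35144 ]
 [256.10382  119.595856]]
90 255 311
102 256 311
115 257 310
118 258 296
130 [24, 26, 21, 19, 16, 18, 20, 18, 20, 16, 15, 7, 196, 202, 198, 198, 198, 198, 198, 196, 196, 196, 195, 195, 197, 201, 199, 196, 195, 196]
180 [31, 32, 30, 29, 29, 26, 25, 24, 22, 21, 19, 18, 22, 19, 20, 18, 13, 62, 197, 205, 202, 200, 201, 199, 199, 228, 116, 71, 88, 94]
130 [125, 105, 108, 108, 107, 109, 73, 28, 14, 14, 17, 16, 15, 16, 15, 16, 17, 18, 20, 22, 24, 26, 27, 33, 33]
180 [105, 106, 106, 108, 57, 20, 14, 17, 18, 17, 15, 16, 16, 16, 18, 21, 20, 24, 27, 29, 36, 39, 38, 36, 36]
```

Run:
```python
from h import *
s=snap("wrist","w1c"); g=s["img"].astype(int).mean(2)
for u in (222,240,270,300,330,350,362): print(u,g[278:302,u].astype(int).tolist())
L=ray(s,[(214.5,292),(366,288.5)],71); c=L.mean(0); d=L[1]-L[0]; print(L.round(1),"w",np.hypot(*d[:2]),"yaw",np.degrees(np.arctan2(d[1],d[0]))-90)
C=ray(s,[(255.5,90),(311.5,90),(257,117),(311,116)],81); print(C.round(1))
# side well edges: where bright floor is cut by wall top edge z=66 / floor
for z in (66,56,20): print(z,ray(s,[(197,130),(202,180),(371.3,130),(369,180)],z).round(1).tolist())
```

```text
222 [115, 115, 111, 112, 111, 111, 114, 97, 103, 115, 173, 192, 129, 126, 110, 113, 110, 111, 114, 119, 29, 17, 20, 19]
240 [115, 112, 110, 111, 111, 112, 94, 99, 111, 146, 192, 197, 113, 108, 112, 112, 110, 112, 118, 69, 18, 17, 18, 19]
270 [111, 110, 110, 110, 110, 94, 99, 111, 147, 193, 195, 198, 112, 110, 110, 110, 112, 119, 68, 17, 19, 18, 22, 24]
300 [109, 109, 109, 109, 92, 99, 112, 145, 194, 199, 131, 131, 111, 109, 109, 112, 117, 69, 20, 18, 21, 22, 23, 28]
330 [108, 109, 109, 92, 97, 107, 146, 193, 197, 191, 113, 109, 110, 109, 111, 115, 68, 20, 16, 20, 20, 25, 25, 30]
350 [109, 109, 108, 92, 105, 123, 185, 196, 110, 108, 108, 109, 108, 109, 112, 96, 24, 16, 19, 20, 22, 26, 28, 30]
362 [109, 111, 93, 97, 110, 148, 194, 195, 109, 105, 108, 108, 108, 109, 116, 67, 18, 18, 21, 21, 25, 28, 31, 33]
[[599.8  44.1  71. ]
 [585.5 202.3  71. ]] w 158.86166427396645 yaw 5.182778751672288
[[399.1  79.8  81. ]
 [396.1 126.5  81. ]
 [420.7  81.9  81. ]
 [416.8 128.   81. ]]
66 [[435.9, 26.8, 66.0], [482.0, 30.9, 66.0], [425.6, 185.3, 66.0], [471.7, 190.0, 66.0]]
56 [[436.7, 24.4, 56.0], [484.3, 28.6, 56.0], [426.0, 188.0, 56.0], [473.6, 192.8, 56.0]]
20 [[439.3, 15.5, 20.0], [492.3, 20.3, 20.0], [427.5, 197.7, 20.0], [480.5, 203.1, 20.0]]
```

Run:
```python
from h import *
s=snap("wrist","w1d")
f=ray(s,[(222,287),(362,282.7)],71); b=ray(s,[(222,297.5),(362,292.7)],71)
for l in (f,b):
    d=l[1]-l[0]; print(l.round(1).tolist(),"yaw",np.degrees(np.arctan2(d[1],d[0]))-90)
ends=ray(s,[(214.5,290.5),(366,287)],71); c=ends.mean(0); print("lip mid",c)
for yaw in (4.5,5):
    r=np.radians(yaw); X=np.array([np.cos(r),np.sin(r)]); Y=np.array([-X[1],X[0]])
    m=f.mean(0)[:2]; print(yaw,"front",m@X,"back",b.mean(0)[:2]@X,"lat lip",c[:2]@Y,ends[:,:2]@Y,"catch lat",ray(s,[(255.5,90),(311.5,90)],81)[:,:2]@Y)
    o=X*(m@X-81)+Y*(c[:2]@Y); print("grill origin",o)
    P=lambda x,y,z:np.r_[o+X*x+Y*y,z]
    print(proj(s,[P(-125,125,66),P(-125,-125,66),P(125,125,80),P(125,-125,80),P(-86,24,64),P(-86,-24,64),P(81,0,65)]).round(0).tolist())
```

```text
[[593.5, 51.9, 71.0], [579.0, 197.2, 71.0]] yaw 5.697603152941397
[[606.0, 52.1, 71.0], [590.7, 198.9, 71.0]] yaw 5.949566335802189
lip mid [590.9179301 123.1179686  71.       ]
4.5 front 594.178461658399 back 606.362317183992 lat lip 76.37555054396647 [ -2.92954597 155.68064706] catch lat [48.14513313 94.99668415]
grill origin [505.60414709 116.40362826]
[[433.0, 69.0], [144.0, 73.0], [409.0, 325.0], [172.0, 328.0], [315.0, 117.0], [263.0, 118.0], [290.0, 282.0]]
5 front 594.8382601680378 back 607.0210899561047 lat lip 71.14757645604743 [ -8.16308874 150.45824165] catch lat [44.61633358 91.46079394]
grill origin [505.68203059 115.66079366]
[[431.0, 67.0], [142.0, 74.0], [409.0, 324.0], [173.0, 328.0], [314.0, 117.0], [261.0, 118.0], [290.0, 282.0]]
```

```bash
J="python3 -m jog"; $J '-.008 -.564 0 0 0 0 -1;-.008 -.564 0 0 0 0 -1;-.008 -.564 0 0 0 0 -1;-.008 -.564 0 0 0 0 -1'; $J '-.008 -.564 0 0 0 0 -1;-.008 -.564 0 0 0 0 -1;-.008 -.564 0 0 0 0 -1'; $J '0 0 .25 0 0 .155 -1;0 0 .25 0 0 .155 -1;0 0 .25 0 0 .155 -1;0 0 0 0 0 0 -1;0 0 0 0 0 0 -1'
python3 - <<'E'
from h import *
s=snap("wrist","w2")
E
```

```text
time: 2.65
tool_pos: [508.4, -118.9, 404.9]
tcp_rot: [-180.0, 0.0, -176.2]
ft_force: [0.3, 0.2, -0.9]
finger_gap: 85.7
grip_force: 0.0
time: 3.02
tool_pos: [522.2, -287.8, 404.8]
tcp_rot: [-180.0, 0.0, -176.2]
ft_force: [-0.1, 1.0, 0.1]
finger_gap: 85.1
grip_force: 0.0
time: 3.65
tool_pos: [522.6, -286.0, 330.8]
tcp_rot: [-180.0, 0.1, 156.2]
ft_force: [1.0, 1.5, 1.9]
finger_gap: 85.2
grip_force: 0.0
```

View pics/w2.png

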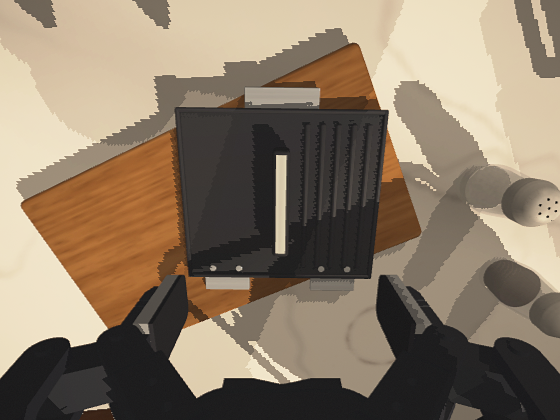

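Plate with tab at (283,96), tongues at (228,283) and (331,284), rib top (281,153)–(280,254), ribs on the +y side: the right plate, well aligned.

Run:
```python
from h import *
s=snap("wrist","w2b"); g=s["img"].astype(int); gray=g.mean(2)
m=(gray>150); m[:120]=0; m[265:]=0; m[:,:250]=0; m[:,310:]=0
p=comp(m,(281,205)); b=cv2.boxPoints(cv2.minAreaRect(p.astype(np.float32))); print(b)
w=axis(ray(s,p,48)); c=w.mean(0); print(w.round(1).tolist(),c)
e=[(w[i]-w[(i+1)%4]) for i in range(4)]; d=max(e,key=np.linalg.norm); d=d*np.sign(d[0]); print(np.linalg.norm(d),"yaw",np.degrees(np.arctan2(d[1],d[0])))
st=sense(); print(st["tool_pos"],st["tcp_rot"],"tool shift",toolmove(np.r_[c-st["tool_pos"][:2],0]))
```

```text
[[276. 252.]
 [276. 154.]
 [286. 154.]
 [286. 252.]]
[[480.79998779296875, -272.0], [555.2999877929688, -305.3999938964844], [558.4000244140625, -298.5], [484.0, -265.0]] [ 519.60864 -285.2103 ]
81.62979 yaw -24.208252
[ 522.78330809 -286.20048887  331.52209418] [-1.79974728e+02  1.48625136e-01  1.56095392e+02] tool shift [ 0.033 -0.004 -0.   ]
```

```bash
J="python3 -m jog"; $J '.033 -.004 .45 0 0 0 -1;0 0 .4 0 0 0 -1;0 0 .4 0 0 0 -1;0 0 0 0 0 0 -1;0 0 0 0 0 0 -1' 60; $J '0 0 0 0 0 0 1;0 0 0 0 0 0 1;0 0 0 0 0 0 1;0 0 0 0 0 0 1;0 0 0 0 0 0 1' 60;  $J '0 0 0 0 0 0 1;0 0 0 0 0 0 1;0 0 0 0 0 0 1;0 0 0 0 0 0 1' 60
```

```text
time: 4.38
tool_pos: [520.0, -285.6, 207.0]
tcp_rot: [-180.0, 0.2, 156.0]
ft_force: [0.3, 0.3, 1.2]
finger_gap: 85.4
grip_force: 0.0
time: 5.0
tool_pos: [519.2, -285.2, 205.2]
tcp_rot: [-180.0, 0.0, 156.0]
ft_force: [-0.8, -0.7, 5.2]
finger_gap: 12.4
grip_force: 61.2
time: 5.5
tool_pos: [519.2, -285.2, 205.2]
tcp_rot: [-180.0, 0.0, 156.0]
ft_force: [-0.3, 0.4, 5.1]
finger_gap: 12.6
grip_force: 61.2
```

```bash
J="python3 -m jog"; $J '0 0 -.1 0 0 0 1;0 0 -.4 0 0 0 1;0 0 -.5 0 0 0 1;0 0 0 0 0 0 1;0 0 0 0 0 0 1' 100
python3 - <<'E'
from h import *
s=snap("wrist","w3")
E
```

```text
time: 6.12
tool_pos: [518.7, -284.7, 303.7]
tcp_rot: [180.0, -0.1, 156.0]
ft_force: [-0.6, 0.7, -4.8]
finger_gap: 11.4
grip_force: 98.8
```

View pics/w3.png

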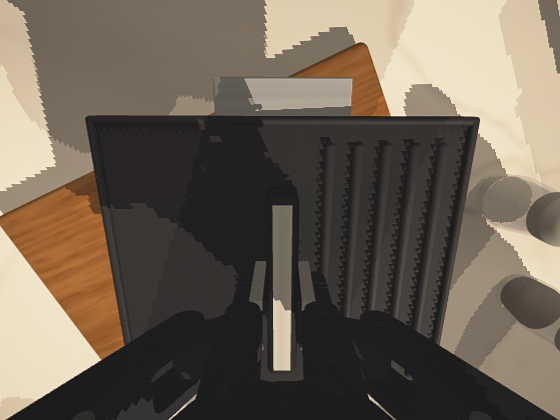

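Plate is held level: tab end edge (214,78)–(352,77), front rim corners (87,116) and (479,118), rib centred between pads.

Run:
```python
from h import *
s=snap("wrist","w3b"); st=sense(); T=R.from_euler('xyz',st["tcp_rot"],degrees=True); z=st["tool_pos"][2]
tl=lambda P:T.inv().apply(P-st["tool_pos"])
for dep in (187.2,185,189):
    print(dep,"tab",tl(ray(s,[(213.5,77.5),(352.5,77)],z-dep+6)).round(1).tolist(),"rim",tl(ray(s,[(87,116),(479,118)],z-dep+11)).round(1).tolist())
```

```text
187.2 tab [[89.7, -28.8, 181.6], [89.9, 30.5, 181.6]] rim [[74.1, -82.7, 176.5], [73.2, 84.7, 176.6]]
185 tab [[89.5, -28.3, 179.4], [89.7, 30.1, 179.4]] rim [[74.1, -81.4, 174.3], [73.2, 83.4, 174.4]]
189 tab [[89.8, -29.1, 183.4], [90.0, 30.9, 183.4]] rim [[74.0, -83.7, 178.3], [73.1, 85.8, 178.4]]
```

```bash
cat >> h.py <<'E'
G=np.array([505.9,114.5]); GY=5.8; PT=np.array([-1.2,.9,188.])
def tcp(th,x,z,y=0.):
    """TCP pose for plate tilt th (front up), tongue lower tip at grill x,y,z"""
    Rg=R.from_euler('z',GY,degrees=True); Rp=Rg*R.from_euler('y',th,degrees=True)
    tip=np.r_[G,0]+Rg.apply([x,y,z]); Rt=Rp*R.from_matrix(np.diag([-1.,1,-1]))
    return tip-Rp.apply([91,0,0])-Rt.apply(PT),Rt
def togo(th,x,z,y=0.,p0=None):
    """shift (tool units) and turn to that pose, turn applied after the shift"""
    st=sense(); T=R.from_euler('xyz',st["tcp_rot"],degrees=True); p,Rt=tcp(th,x,z,y)
    print("at",st["tool_pos"].round(1),"want",p.round(1),"shift",(T.inv().apply(p-st["tool_pos"])/100).round(3),"turn",(np.degrees((T.inv()*Rt).as_rotvec())/60).round(3))
E
python3 - <<'E'
from h import *
s=snap("scene","s1"); print("foot",ray(s,[(375,250),(340,190)],0).round(0).tolist())
togo(0,74,180); togo(11,74,110)
E
```

```text
foot [[804.0, -311.0, 0.0], [864.0, 33.0, 0.0]]
at [ 518.3 -284.5  302.2] want [487.9 111.8 368. ] shift [ 1.895  3.496 -0.648] turn [ 0.002 -0.004 -0.497]
at [ 518.3 -284.5  302.2] want [525.3 115.6 312.1] shift [ 1.567  3.682 -0.09 ] turn [ 0.049  0.175 -0.496]
```

```bash
J="python3 -m jog"; $J '0 0 -.4 0 0 0 1;.24 .437 -.03 0 0 0 1;.24 .437 -.03 0 0 0 1;.24 .437 -.03 0 0 0 1;.24 .437 -.03 0 0 0 1'; $J '.24 .437 -.03 0 0 0 1;.24 .437 -.03 0 0 0 1;.24 .437 -.03 0 0 0 1;.215 .437 -.03 0 0 0 1'; $J '0 0 0 0 0 -.166 1;0 0 0 0 0 -.166 1;0 0 0 0 0 -.165 1;0 0 0 0 0 0 1;0 0 0 0 0 0 1'
python3 - <<'E'
from h import *
togo(0,74,180)
s=snap("wrist","w4")
E
```

```text
time: 6.9
tool_pos: [501.8, -84.7, 355.2]
tcp_rot: [-180.0, -0.2, 155.9]
ft_force: [0.4, -0.6, -4.2]
finger_gap: 11.7
grip_force: 98.8
time: 7.4
tool_pos: [487.6, 113.0, 367.3]
tcp_rot: [-179.9, -0.1, 156.0]
ft_force: [0.5, 0.2, -4.7]
finger_gap: 11.3
grip_force: 98.8
time: 8.02
tool_pos: [488.2, 111.4, 367.8]
tcp_rot: [-180.0, -0.1, -174.4]
ft_force: [0.4, 0.8, -3.7]
finger_gap: 11.3
grip_force: 99.1
at [488.2 111.4 367.8] want [487.9 111.8 368. ] shift [ 0.003  0.004 -0.002] turn [-0.    -0.001 -0.004]
```

View pics/w4.png

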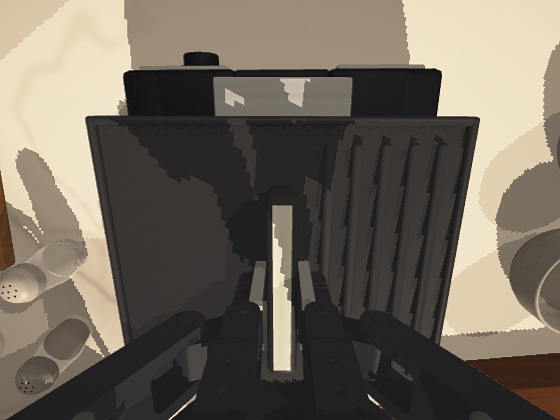

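The plate is square over the grill: grill front corners (124,72)/(440,70) are centred on u≈282, tab centre on u≈283. Tilt and descend.

```bash
python3 - <<'E'
from h import *
togo(11,74,110)
E
python3 -m jog '-.19 .002 .29 0 .092 0 1;-.19 .002 .29 0 .092 0 1;0 0 0 0 0 0 1;0 0 0 0 0 0 1'
python3 - <<'E'
from h import *
togo(11,73,80);togo(11,73,58)
E
```

```text
at [488.3 111.4 368.1] want [525.3 115.6 312.1] shift [-0.372  0.006  0.559] turn [ 0.     0.182 -0.004]
time: 8.57
tool_pos: [523.4, 115.4, 309.9]
tcp_rot: [-180.0, -10.9, -174.3]
ft_force: [-0.0, -0.4, -3.6]
finger_gap: 11.5
grip_force: 99.1
at [523.4 115.4 309.9] want [524.3 115.5 282.1] shift [-0.061 -0.     0.271] turn [ 0.     0.002 -0.001]
at [523.4 115.4 309.9] want [524.3 115.5 260.1] shift [-0.102 -0.     0.487] turn [ 0.     0.002 -0.001]
```

```bash
python3 -m jog '-.03 0 .14 0 0 0 1;-.031 0 .13 0 0 0 1;-.022 0 .1 0 0 0 1;-.01 0 .06 0 0 0 1;0 0 0 0 0 0 1'
python3 - <<'E'
from h import *
togo(11,73,58);togo(11,90,57)
s=snap("scene","s2"); c=s["img"][150:250,190:330,::-1]; w=snap("wrist","w5")["img"][...,::-1]
c=cv2.resize(c,None,fx=4,fy=4,interpolation=cv2.INTER_CUBIC); cv2.imwrite("pics/s2c.png",np.clip(c*1.5,0,255).astype(np.uint8))
E
```

```text
time: 9.2
tool_pos: [523.9, 115.4, 264.3]
tcp_rot: [-180.0, -11.1, -174.2]
ft_force: [0.7, -0.2, -3.2]
finger_gap: 11.5
grip_force: 99.2
at [523.9 115.4 264.3] want [524.3 115.5 260.1] shift [-0.011 -0.     0.041] turn [ 0.    -0.002 -0.   ]
at [523.9 115.4 264.3] want [541.2 117.2 259.1] shift [-0.18   0.     0.018] turn [ 0.    -0.002 -0.   ]
```

View pics/s2c.png

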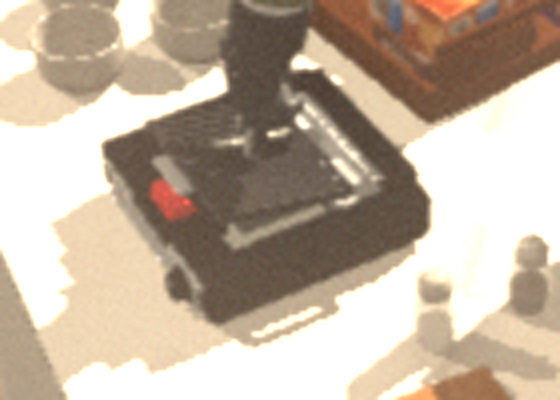

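The plate is tilted inside the well, tab (172,175) above the red catch (172,200), tongues (345,190) short of the lip. Now feel for the ledge.

```bash
python3 -m jog '-.005 0 .03 0 0 0 1;0 0 0 0 0 0 1';python3 -m jog '-.005 0 .02 0 0 0 1;0 0 0 0 0 0 1';python3 -m jog '-.002 0 .01 0 0 0 1;0 0 0 0 0 0 1'; python3 -m jog '-.002 0 .01 0 0 0 1;0 0 0 0 0 0 1'
```

```text
time: 9.55
tool_pos: [524.1, 115.5, 261.9]
tcp_rot: [180.0, -11.0, -174.2]
ft_force: [-0.0, -0.2, -4.0]
finger_gap: 11.4
grip_force: 99.2
time: 9.8
tool_pos: [524.2, 115.5, 259.8]
tcp_rot: [-180.0, -11.1, -174.2]
ft_force: [-1.0, 0.3, -4.0]
finger_gap: 11.6
grip_force: 99.2
time: 10.05
tool_pos: [524.2, 115.5, 258.8]
tcp_rot: [-180.0, -11.0, -174.2]
ft_force: [-0.2, -0.2, -5.0]
finger_gap: 11.5
grip_force: 99.2
time: 10.3
tool_pos: [524.2, 115.5, 257.8]
tcp_rot: [180.0, -11.1, -174.2]
ft_force: [0.3, 0.3, -3.9]
finger_gap: 11.3
grip_force: 99.2
```

```bash
for i in 1; do python3 -m jog '-.002 0 .01 0 0 0 1;0 0 0 0 0 0 1';python3 -m jog '-.002 0 .01 0 0 0 1;0 0 0 0 0 0 1';python3 -m jog '-.002 0 .01 0 0 0 1;0 0 0 0 0 0 1'; done
```

```text
time: 10.55
tool_pos: [524.3, 115.5, 256.9]
tcp_rot: [-180.0, -11.0, -174.2]
ft_force: [0.2, -0.0, -3.0]
finger_gap: 11.6
grip_force: 99.3
time: 10.8
tool_pos: [524.3, 115.5, 256.2]
tcp_rot: [-180.0, -11.0, -174.2]
ft_force: [-2.3, 0.1, 1.1]
finger_gap: 11.5
grip_force: 99.8
time: 11.05
tool_pos: [524.3, 115.5, 255.4]
tcp_rot: [-180.0, -11.0, -174.2]
ft_force: [-5.6, -0.0, 6.3]
finger_gap: 11.5
grip_force: 100.4
```

```bash
python3 -m jog '.005 0 -.025 0 0 0 1;0 0 0 0 0 0 1'; python3 -m jog '-.059 0 -.011 0 0 0 1;0 0 0 0 0 0 1'; python3 -m jog '-.049 0 -.01 0 0 0 1;0 0 0 0 0 0 1'; python3 -m jog '-.03 0 -.006 0 0 0 1;0 0 0 0 0 0 1'
python3 - <<'E'
from h import *
PT[2]=186.5
togo(11,90,57)
E
```

```text
time: 11.3
tool_pos: [524.3, 115.4, 257.2]
tcp_rot: [-180.0, -11.0, -174.2]
ft_force: [-0.9, -0.3, -3.6]
finger_gap: 11.4
grip_force: 99.3
time: 11.55
tool_pos: [530.7, 116.1, 257.1]
tcp_rot: [-180.0, -11.0, -174.2]
ft_force: [-0.5, 0.2, -3.9]
finger_gap: 11.7
grip_force: 99.3
time: 11.8
tool_pos: [535.6, 116.6, 257.3]
tcp_rot: [-180.0, -11.0, -174.2]
ft_force: [-0.4, 0.4, -4.2]
finger_gap: 11.7
grip_force: 99.2
time: 12.05
tool_pos: [538.4, 116.9, 257.3]
tcp_rot: [180.0, -11.0, -174.2]
ft_force: [-0.7, -0.4, -4.3]
finger_gap: 11.2
grip_force: 99.2
at [538.4 116.9 257.3] want [540.9 117.1 257.7] shift [-0.024 -0.    -0.008] turn [ 0.    -0.001 -0.   ]
```

```bash
python3 -m jog '-.015 0 -.003 0 0 0 1;0 0 0 0 0 0 1'; python3 -m jog '-.01 0 -.002 0 0 0 1;0 0 0 0 0 0 1'; python3 -m jog '-.01 0 -.002 0 0 0 1;0 0 0 0 0 0 1'
```

```text
time: 12.3
tool_pos: [539.8, 117.1, 257.4]
tcp_rot: [-180.0, -11.0, -174.2]
ft_force: [-0.1, 0.8, -3.6]
finger_gap: 10.9
grip_force: 99.2
time: 12.55
tool_pos: [540.8, 117.2, 257.4]
tcp_rot: [-180.0, -11.0, -174.2]
ft_force: [0.9, 0.0, -3.5]
finger_gap: 11.4
grip_force: 99.2
time: 12.8
tool_pos: [541.9, 117.3, 257.4]
tcp_rot: [180.0, -11.0, -174.2]
ft_force: [0.4, -0.0, -3.2]
finger_gap: 11.2
grip_force: 99.2
```

Run:
```python
from h import *
PT[2]=186.5
togo(7,90.8,56.7);togo(3,90.7,56.5);togo(0,90.7,56.3)
```

```text
at [541.9 117.3 257.4] want [527.9 115.8 253. ] shift [ 0.13 -0.    0.07] turn [ 0.    -0.067 -0.   ]
at [541.9 117.3 257.4] want [514.3 114.5 247.6] shift [ 0.253 -0.     0.15 ] turn [ 0.    -0.134 -0.   ]
at [541.9 117.3 257.4] want [504.5 113.5 242.8] shift [ 0.341 -0.001  0.215] turn [ 0.    -0.184 -0.   ]
```

```bash
python3 -m jog '.065 0 .035 0 -.033 0 1;.065 0 .035 0 -.034 0 1;0 0 0 0 0 0 1'
python3 - <<'E'
from h import *
PT[2]=186.5
togo(7,90.8,56.7);togo(5,90.7,56.5);togo(3,90.7,56.5);togo(0,90.7,56)
E
```

```text
time: 13.18
tool_pos: [527.5, 115.8, 252.9]
tcp_rot: [-180.0, -7.0, -174.2]
ft_force: [0.3, 1.0, -2.8]
finger_gap: 11.1
grip_force: 99.3
at [527.5 115.8 252.9] want [527.9 115.8 253. ] shift [-0.004 -0.001 -0.002] turn [ 0. -0. -0.]
at [527.5 115.8 252.9] want [521.  115.1 250.3] shift [ 0.062 -0.001  0.033] turn [ 0.    -0.034 -0.   ]
at [527.5 115.8 252.9] want [514.3 114.5 247.6] shift [ 0.125 -0.001  0.069] turn [-0.    -0.067 -0.   ]
at [527.5 115.8 252.9] want [504.5 113.5 242.5] shift [ 0.217 -0.001  0.131] turn [-0.    -0.117 -0.   ]
```

```bash
python3 -m jog '.062 0 .033 0 -.034 0 1;0 0 0 0 0 0 1';python3 -m jog '.062 0 .036 0 -.033 0 1;0 0 0 0 0 0 1'; python3 -m jog '.031 0 .02 0 -.017 0 1;0 0 0 0 0 0 1';  python3 - <<'E'
from h import *
PT[2]=186.5
togo(1,90.7,56.2);togo(0,90.7,56)
E
```

```text
time: 13.42
tool_pos: [522.0, 115.3, 251.2]
tcp_rot: [180.0, -4.9, -174.2]
ft_force: [4.5, 0.9, -3.4]
finger_gap: 11.5
grip_force: 99.3
time: 13.68
tool_pos: [515.7, 114.6, 248.3]
tcp_rot: [-180.0, -2.9, -174.2]
ft_force: [4.7, 0.2, -1.7]
finger_gap: 11.4
grip_force: 99.4
time: 13.92
tool_pos: [512.4, 114.2, 246.0]
tcp_rot: [-180.0, -1.9, -174.2]
ft_force: [5.3, -0.3, -1.8]
finger_gap: 11.6
grip_force: 99.7
at [512.4 114.2 246. ] want [507.8 113.8 244.3] shift [0.046 0.    0.018] turn [-0.    -0.015 -0.   ]
at [512.4 114.2 246. ] want [504.5 113.5 242.5] shift [0.078 0.    0.037] turn [-0.    -0.032 -0.   ]
```

```bash
python3 -m jog '.03 0 .02 0 -.017 0 1;0 0 0 0 0 0 1';python3 -m jog '.03 0 .02 0 -.016 0 1;0 0 0 0 0 0 1'; python3 -m jog '0 0 .02 0 0 0 1;0 0 0 0 0 0 1';  python3 - <<'E'
from h import *
PT[2]=186.5
togo(0,90.7,56)
E
```

```text
time: 14.18
tool_pos: [508.6, 114.0, 243.5]
tcp_rot: [180.0, -0.9, -174.2]
ft_force: [2.8, 0.2, 0.6]
finger_gap: 11.6
grip_force: 99.8
time: 14.42
tool_pos: [505.8, 113.7, 243.3]
tcp_rot: [180.0, 0.1, -174.2]
ft_force: [-4.4, -1.4, 16.3]
finger_gap: 11.4
grip_force: 101.9
time: 14.68
tool_pos: [506.0, 113.7, 243.3]
tcp_rot: [-180.0, 0.0, -174.2]
ft_force: [-15.4, -3.2, 37.1]
finger_gap: 11.0
grip_force: 104.8
at [506.  113.7 243.3] want [504.5 113.5 242.5] shift [ 0.015 -0.001  0.008] turn [-0.  0. -0.]
```

Run:
```python
from h import *
s=snap("wrist","w6"); c=s["img"][40:240,120:440,::-1]; cv2.imwrite("pics/w6c.png",np.clip(cv2.resize(c,None,fx=2.4,fy=2.4)*1.5,0,255).astype(np.uint8))
```

View pics/w6c.png

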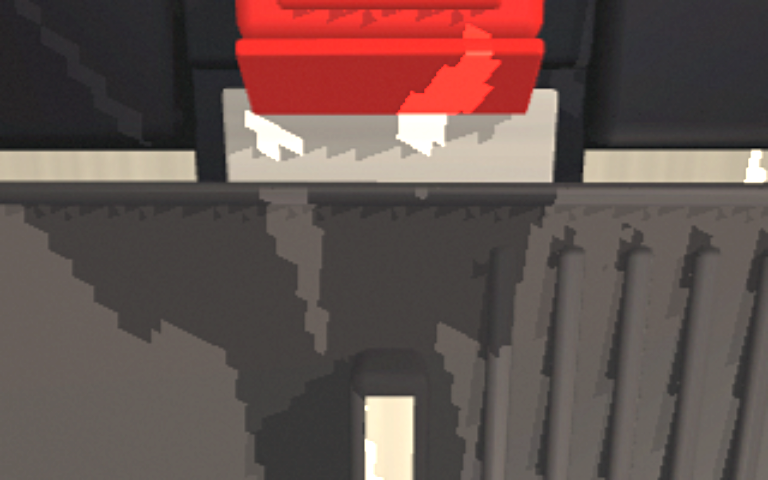

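The red nose's lower edge (v≈113) covers the tab, whose corners show beside it up to v≈90, so the catch is over the tab. Relax, release, retreat and verify.

```bash
python3 -m jog '0 0 -.02 0 0 0 1;0 0 0 0 0 0 1';python3 -m jog '0 0 0 0 0 0 -1;0 0 0 0 0 0 -1;0 0 0 0 0 0 -1;0 0 0 0 0 0 -1;0 0 0 0 0 0 -1'; python3 -m jog '0 0 -.4 0 0 0 -1;0 0 -.5 0 0 0 -1;0 0 -.5 0 0 0 -1;0 0 0 0 0 0 -1;0 0 0 0 0 0 -1'
python3 - <<'E'
from h import *
a=snap("wrist","w7")["img"]; b=snap("scene","s7")["img"][130:280,190:350]
b=cv2.resize(b,None,fx=1.5,fy=1.5); c=np.zeros((420,800,3),np.uint8); c[:,:560]=a; c[:225,560:]=b[:,:240]
cv2.imwrite("pics/v7.png",np.clip(c[...,::-1]*1.4,0,255).astype(np.uint8))
E
```

```text
time: 14.98
tool_pos: [505.8, 113.7, 243.3]
tcp_rot: [180.0, 0.0, -174.2]
ft_force: [-4.7, -1.6, 16.7]
finger_gap: 11.0
grip_force: 102.0
time: 15.6
tool_pos: [505.6, 113.6, 241.4]
tcp_rot: [180.0, -0.0, -174.2]
ft_force: [0.1, 0.7, 0.8]
finger_gap: 85.0
grip_force: 0.0
time: 16.23
tool_pos: [505.5, 113.6, 381.3]
tcp_rot: [180.0, 0.0, -174.2]
ft_force: [-0.9, -0.5, -0.7]
finger_gap: 85.6
grip_force: 0.0
```

View pics/v7.png

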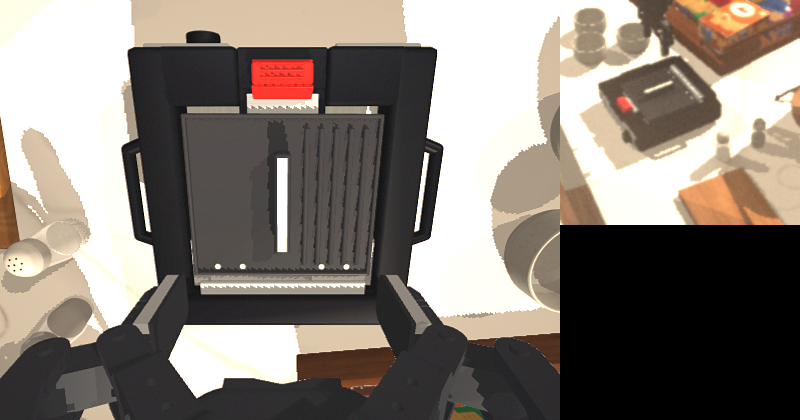

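The plate lies flat in the well. The catch (282,80) covers the tab, the rear edge (v≈275) sits about 6 mm short of the lip (v≈284) with the tongues underneath, and the shakers and bowls haven't moved.

```bash
python3 -c "
from bench import *
print(hand_in())"
```

```text
the job is handed in; nothing more can be done
None
```

The cooking plate is back on the grill, lying flat with its tongues under the lip and the red catch over its front tab; the last pictures show the shakers and bowls undisturbed, and I handed the job in at about 16 s.

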